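Sort scoops and scraper into their holders

TASK

Put the serving tools back where they belong: both portion scoops into the rectangular caddy and the griddle scraper into the round pot, each standing in it handle down with its head sticking up above the rim. Stand each handle end on the drip plate inside before letting go, never let a tool drop, and leave the other things on the table where they are.

Things in the scene. Friction and masses are not known exactly. Their poses are not given: they have to be found in the camera images.
- scoop_a: Portion scoop: the head is a round cup, 48 mm across and 20 high. Lies flat, head away from the robot, 200 mm long: black handle 20 wide x 18 high x 150 long, then the steel head, 120 g. Origin: on its underside, 135 mm from the handle's free end, 15 mm before the handle's head end (grip here). x: along the tool to the head; z: out of its upper side.
- scoop_a_butt (a point): Centre of the free end face of the handle of scoop_a (at x = -135, z = 9 mm of the body).
- scoop_a_head (a point): Middle of the head of scoop_a (at x = 42, z = 9 mm of the body).
- scoop_b: Second portion scoop, just like scoop_a. Lies flat, head away from the robot, 200 mm long: black handle 20 wide x 18 high x 150 long, then the steel head, 120 g. Origin: on its underside, 135 mm from the handle's free end, 15 mm before the handle's head end (grip here). x: along the tool to the head; z: out of its upper side.
- scoop_b_butt (a point): Centre of the free end face of the handle of scoop_b (at x = -135, z = 9 mm of the body).
- scoop_b_head (a point): Middle of the head of scoop_b (at x = 42, z = 9 mm of the body).
- scraper: Griddle scraper: the head is a straight flat blade, 70 mm wide across the handle. Lies flat, head away from the robot, 200 mm long: black handle 20 wide x 18 high x 150 long, then the steel head, 120 g. Origin: on its underside, 135 mm from the handle's free end, 15 mm before the handle's head end (grip here). x: along the tool to the head; z: out of its upper side.
- scraper_butt (a point): Centre of the free end face of the handle of scraper (at x = -135, z = 9 mm of the body).
- scraper_head (a point): Middle of the head of scraper (at x = 47, z = 5 mm of the body).
- caddy: Rectangular open-topped metal caddy, fixed to the table: outside 134 (its x) x 198 (its y) x 90 high, walls 4 mm. Origin: centre of its underside, on the table. Inside lies a level perforated drip plate; its top is somewhere between 10 and 30 mm above the table, differs each time and is not reported: feel for it.
- pot: Round open-topped metal pot, fixed to the table: outside diameter 134, 90 high, walls 4 mm. Origin: centre of its underside, on the table. Inside lies a level perforated drip plate; its top is somewhere between 10 and 30 mm above the table, differs each time and is not reported: feel for it.
- tin: Bystander: closed food tin with a paper band, upright, 72 dia x 85 mm. Origin: near its middle, on the underside.
- jar: Bystander: white plastic jar, upright, 64 dia x 80 mm. Origin: near its middle, on the underside.
- carton: Bystander: small cardboard carton 60 x 60 x 45 mm. Origin: near its middle, on the underside.
- driver: Bystander: screwdriver lying on the table, 170 long mm. Origin: near its middle, on the underside.
- paper_roll: Bystander: roll of white paper lying on the table, 48 dia x 160 mm. Origin: near its middle, on the underside.
- truck: Bystander: red toy pick-up truck 155 x 62 x 62 mm. Origin: near its middle, on the underside.
Not all that is in view belongs to the job. What is shaped like the scoop_a but turquoise is not meant. Leave any yellow look-alike of the scraper alone.

How it is judged:
At the end, for the whole second after the job is handed in: Butts of both scoops inside the caddy (within 63 mm in its x, 95 mm in its y of its centre), butt of the scraper within 63 mm of the pot's centre; every butt below 55 mm, every head above 90 mm over the table; all three at rest (under 0.05 m/s) (x of scoop_a_butt in the frame of caddy between -0.063 and 0.063 m and y of scoop_a_butt in the frame of caddy between -0.095 and 0.095 m and height (world z) of each of scoop_a_butt, scoop_b_butt, scraper_butt below 0.055 m and height (world z) of each of scoop_a_head, scoop_b_head, scraper_head above 0.09 m and linear speed of each of scoop_a, scoop_b, scraper below 0.05 m/s and x of scoop_b_butt in the frame of caddy between -0.063 and 0.063 m and y of scoop_b_butt in the frame of caddy between -0.095 and 0.095 m and horizontal distance between scraper_butt and pot below 0.063 m); the robot touches nothing.
It fails at once if scoop_a is let fall: it flies free of everything faster than 0.35 m/s (contact force between scoop_a and anything else below 0.02 N and linear speed of scoop_a above 0.35 m/s).
It fails at once if scoop_b is let fall: it flies free of everything faster than 0.35 m/s (contact force between scoop_b and anything else below 0.02 N and linear speed of scoop_b above 0.35 m/s).
It fails at once if scraper is let fall: it flies free of everything faster than 0.35 m/s (contact force between scraper and anything else below 0.02 N and linear speed of scraper above 0.35 m/s).
It fails at once if one of the bystanders is pushed more than 30 mm from its place (distance of any of tin, jar, carton, driver, paper_roll, truck from where it was at the start of the episode above 0.03 m).
It also fails if it takes over 72 s, if anything falls off the work surface, if the arm or the gripper's body presses on something with over 40 N, if the wrist force passes 120 N, or if a joint passes its speed limit or range.

ROBOT

A 6-joint arm with a two-finger parallel gripper is mounted at the origin on the work surface. World frame = base frame: x ahead of the robot, y to its left, z up, the work surface at z = 0. Lengths are in m, angles in rad, forces in N, time in s.
With the tool pointing down it reaches from about 0.375 to 0.9 m from the base axis. Payload 3.1 kg.
Tool frame: the origin (TCP) lies midway between the tips of the shut fingers; the grasp point (between the pads) lies 19 mm behind it; z points along the fingers, y is the line along which they close (so a half turn about z gives the same grasp; the last joint's range is limited). The gripper opens to 87 mm and grips with 3 to 60 N. Pads are 19 mm wide; open, the fingers measure 117 mm over their backs; the gripper's body (75 mm by 190 mm) begins 51 mm behind the grasp point.
Start: joints at [-1.46, 0.527, 1.433, -0, 1.181, -0.178], TCP at [0.179, -0.599, 0.223] pointing down, gripper open.
Joint ranges: [-3.08, 3.08], [-0.75, 2.2], [0.22, 2.44], [-1.43, 4.57], [0, 2.65], [-2.85, 2.85]. Speed limits (rad/s): [2.79, 2.79, 3.14, 3.14, 3.14, 3.14].

INTERFACE

Orientations are given as a unit quaternion [x, y, z, w].
In Python, from rig import robot gives the robot as it stands.
- The arm moves only by the shell command python3 -m jog 'ROWS' [FORCE]. ROWS is a JSON object of lists of equal length, an entry for each row: "dp": the shift along the tool's x, y, z in mm, a list of three; "delta_rot": the turn, a rotation vector about the tool's x, y, z in rad, a list of three; "gripper": the opening, from -1 (shut) to 1 (fully open). A call has 1 to 12 rows; each row is the pose to reach, as a shift and turn from the pose commanded when the call began, along the tool's axes at that moment; what a row does not reach only later rows make up. A row lasts 1/10 s, in which the tool goes at most 50 mm and 8.59 degrees, less where a joint would pass 70% of its speed; a pose out of reach is approached as far as the arm can. A call with a gripper value outside its range is refused whole. The fingers move at their own pace and stop on an object; FORCE is the grip in N (left out, the last holds). Time passes only in rows, so rows that repeat a pose let the fingers close. It gives the time, the measured TCP pose, the force, the opening and the grip force at its end, in the units of the state.
- robot.get_obs(): the state, without advancing time (a new reading comes with each control period).
- robot.camera(name): name is "side" or "top" or "wrist"; returns the picture (480x640x3 uint8, red, green, blue); there is no depth.
- robot.camera_model(name): a dict with "fx", "fy", "cx", "cy" (pixels), "xyz" and "orientation" of the camera in the world; the wrist camera has in their place "T_tool_cam" (4x4, takes a point from camera to tool coordinates, whose origin is the TCP and whose axes are the flange's). Camera axes: x right, y down, z forward; pixel columns grow to the right and rows downward; lengths in m; the calibration is good to about 2 mm. A picture is of the moment at which its call begins: read the wrist's pose just before it. camera_model takes no time and is no camera call.
- robot.hand_in(): hands the job in; it is judged then, once.
Trained networks look in the newest picture that a camera, given by its name, has taken for a name from the list of things; names that differ only in an ending like _2 or _b are one class to them, and where a whole thing is asked for, a point or a joint stands for the part that bears it (a point fixed in the world has none). Each returns a list of dicts, best first, with "score" (0 to 1); they miss things now and then, are a little off and sometimes report something else, mostly with a low value. They report only what shows in the picture. A call takes as long as a camera call. They do not tell look-alikes from the thing itself.
- robot.search_frame(name, camera): "rect" ([left, top, right, bottom] in pixels, round what is visible of it).
The state is a dict: "time": time; "q": joint angles; "joint_velocities": joint speeds; "joint_torque": joint torques, N m; "position": TCP position; "tool_rot": TCP orientation; "ft_force": force on the tool from outside, world axes, zero at the start; "moment": the same for the moment, N m; "grip_width": finger opening in m; "grip_force": force on a finger pad.
Only numpy, scipy, OpenCV 4.12 (cv2) and the standard library are available. Lean on these libraries where they do the work, as an engineer would, in place of code of your own. Each camera call takes 0.05 s, during which the arm holds its last target. There are 200 camera calls.

## Working session

There is one attempt and no reset: what is moved stays moved. The work goes in short steps, Python scripts to look and compute and a shell command to move; the robot and the scene stay as the last step left them, time stands still between calls to the robot, and variables do not carry over. Pictures are saved under pics/ and viewed, at most 10 in all, crops included, and the job is handed in when it is done.

```bash
ls; mkdir -p pics; python3 - <<'E'
from rig import robot
import cv2
for c in("top","side"):
    im=robot.camera(c); cv2.imwrite(f"pics/{c}0.png",im[:,:,::-1]); print(c,robot.camera_model(c))
    for n in ["scoop_a","scraper","caddy","pot","tin","jar","carton","driver","paper_roll","truck"]:
        print(n,[([round(v) for v in d["rect"]],round(d["score"],2)) for d in robot.search_frame(n,c)][:4])
o=robot.get_obs();print(o["time"],o["position"],o["tool_rot"],o["ft_force"],o["grip_width"])
print(robot.camera_model("wrist"))
E
```

```text
pics
top {'fx': 441.31167222107325, 'fy': 441.31167222107325, 'cx': 321.2613347138595, 'cy': 233.6497776697202, 'xyz': array([ 0.34050355, -0.00435426,  1.08288686]), 'orientation': array([ 0.71513933, -0.69435205,  0.05725186, -0.05633117])}
scoop_a [([402, 206, 430, 284], 0.96), ([408, 311, 441, 353], 0.93), ([459, 192, 481, 273], 0.72)]
scraper [([330, 192, 356, 270], 0.89), ([155, 307, 203, 395], 0.69)]
caddy [([102, 193, 204, 265], 0.58)]
pot [([234, 203, 295, 264], 0.79), ([388, 116, 411, 178], 0.18)]
tin [([331, 119, 362, 161], 0.71)]
jar [([451, 143, 484, 179], 0.73)]
carton [([227, 279, 260, 311], 0.76)]
driver [([387, 115, 410, 177], 0.71), ([330, 194, 362, 275], 0.45)]
paper_roll [([178, 137, 247, 162], 0.78)]
truck [([256, 106, 286, 173], 0.72)]
side {'fx': 557.3096303619432, 'fy': 557.3096303619432, 'cx': 315.94587979622577, 'cy': 234.54686863814854, 'xyz': array([0.1292769 , 1.13052858, 0.86406455]), 'orientation': array([-0.1466005 ,  0.87513053, -0.45661099,  0.06450783])}
scoop_a [([390, 204, 457, 215], 0.97), ([308, 168, 372, 183], 0.95), ([311, 186, 369, 209], 0.83
[... 412 characters left out ...]
], 0.75), ([308, 167, 372, 183], 0.33)]
truck [([168, 225, 233, 263], 0.63)]
1.1 [ 0.17862235 -0.59889553  0.22255055] [ 9.89520280e-01  1.44393961e-01 -6.57397080e-06 -1.27122389e-06] [-0.54356738  0.79183517 -0.11741212] 0.08701124685966971
{'fx': 423.9199591954841, 'fy': 423.9199591954841, 'cx': 323.9176969693338, 'cy': 237.74969318385814, 'T_tool_cam': array([[ 1.17219956e-04, -9.58928338e-01, -2.83648423e-01,
         7.62930171e-02],
       [ 9.99999983e-01,  7.11359343e-05,  1.72769128e-04,
         1.21338569e-03],
       [-1.45495617e-04, -2.83648439e-01,  9.58928330e-01,
        -1.61077262e-01],
       [ 0.00000000e+00,  0.00000000e+00,  0.00000000e+00,
         1.00000000e+00]])}
```

View pics/top0.png

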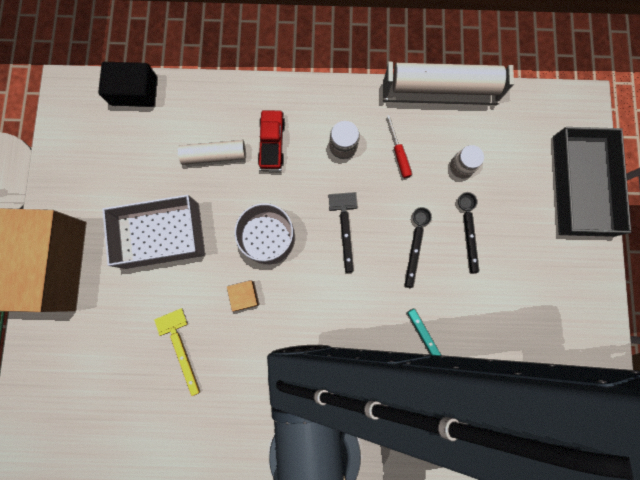

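View pics/side0.png

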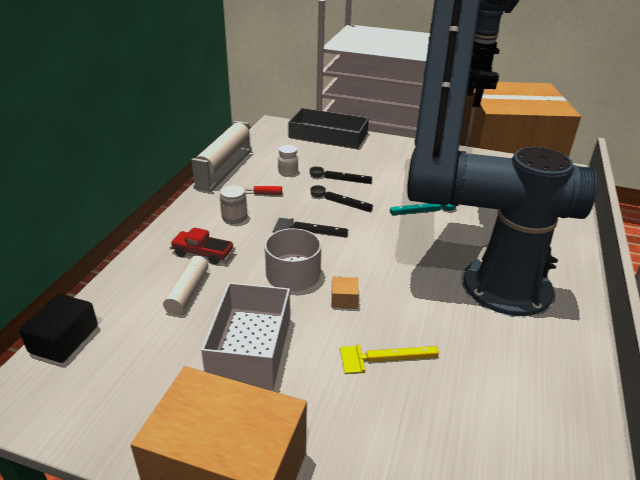

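Top view: the tools are black-handled, with the scraper at (345,232), scoops at (415,245) and (470,232). The perforated caddy is at (153,232) and the pot at (265,235). The side view agrees. The yellow and turquoise look-alikes and the black tray at right are distractors.

```bash
cat > h.py <<'E'
import numpy as np, cv2
from scipy.spatial.transform import Rotation as R
from rig import robot
def ray(cam,uv,z):
    m=robot.camera_model(cam); d=R.from_quat(m["orientation"]).apply([(uv[0]-m["cx"])/m["fx"],(uv[1]-m["cy"])/m["fy"],1])
    p=m["xyz"]; return p+d*(z-p[2])/d[2]
def proj(cam,P):
    m=robot.camera_model(cam); c=R.from_quat(m["orientation"]).inv().apply(np.array(P)-m["xyz"])
    return np.array([m["fx"]*c[0]/c[2]+m["cx"],m["fy"]*c[1]/c[2]+m["cy"]])
E
python3 - <<'E'
from h import *
im=cv2.imread("pics/top0.png")
g=im.max(2)
for n,(l,t,r,b) in dict(scraper=(328,188,362,278),s1=(400,204,434,290),s2=(455,190,484,276)).items():
    m=(g[t:b,l:r]<75).astype(np.uint8); 
    k,lab,st,ce=cv2.connectedComponentsWithStats(m); i=1+np.argmax(st[1:,4]); 
    ys,xs=np.nonzero(lab==i); W=np.array([ray("top",(x+l,y+t),.016)[:2] for x,y in zip(xs,ys)])
    # handle: rows in lowest 55px
    d=ys.max()-ys; hs=W[(d<50)]; c=hs.mean(0); v=np.linalg.svd(hs-c)[2][0]; v*=np.sign(v[0])
    s=(W-c)@v; butt=c+v*s.min(); print(n,"butt",butt.round(3),"len",s.max()-s.min(),"yaw",np.arctan2(v[1],v[0]).round(3),"origin",(butt+v*.135).round(3))
for n,uv,z in [("pot",(264.5,233.5),.09),("tin",(344,133),.085),("jar",(469,156),.08),("carton",(243,296),.045)]: print(n,ray("top",uv,z).round(3))
c=cv2.resize(im[180:280,90:310],None,fx=3.6,fy=3.6,interpolation=cv2.INTER_CUBIC); cv2.imwrite("pics/crop.png",c)
E
```

```text
scraper butt [ 0.421 -0.072] len 0.15130138096790757 yaw 0.11 origin [ 0.556 -0.058]
s1 butt [ 0.39  -0.215] len 0.1990180763804927 yaw -0.186 origin [ 0.523 -0.24 ]
s2 butt [ 0.43  -0.375] len 0.19721839257842472 yaw 0.088 origin [ 0.565 -0.363]
pot [0.498 0.126 0.09 ]
tin [ 0.746 -0.05   0.085]
jar [ 0.7   -0.348  0.08 ]
carton [0.356 0.175 0.045]
```

View pics/crop.png

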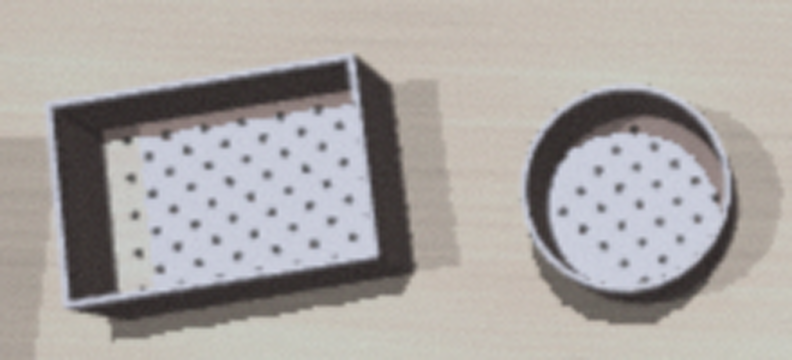

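The crop shows the caddy rim corners at about (104,209), (189,196), (195,252) and (109,265) in the full picture. The pot rim is centred at (264.4,232.8).

```bash
python3 - <<'E'
from h import *
C=[(50,105),(355,57),(380,260),(68,305)]
P=np.array([ray("top",(90+(a+.5)/3.6-.5,180+(b+.5)/3.6-.5),.09)[:2] for a,b in C]); print(P.round(3),P.mean(0).round(3))
for i in range(4): d=P[(i+1)%4]-P[i]; print(np.linalg.norm(d).round(3),np.degrees(np.arctan2(d[1],d[0])).round(1))
print("pot",ray("top",(264.4,232.8),.09).round(3))
o=robot.get_obs();print(o["time"])
T=R.from_quat(o["tool_rot"])
for n,p,y in[("s2",(.565,-.363,.1),.088),("s1",(.523,-.24,.1),-.186),("scr",(.556,-.058,.1),.11)]:
    Rt=R.from_matrix(np.array([[np.cos(y),np.sin(y),0],[np.sin(y),-np.cos(y),0],[0,0,-1]]).T.T)
    print(n,(T.inv().apply(np.array(p)-o["position"])*1000).round(),(T.inv()*Rt).as_rotvec().round(3))
E
```

```text
[[0.544 0.498]
 [0.582 0.306]
 [0.451 0.281]
 [0.417 0.473]] [0.499 0.39 ]
0.195 -79.0
0.133 -168.8
0.196 100.0
0.13 11.1
pot [0.5   0.126 0.09 ]
1.1
s2 [ 438. -116.  123.] [-0.     0.     0.202]
s1 [ 433. -246.  123.] [-0.     0.     0.476]
scr [ 516. -411.  123.] [-0.    0.    0.18]
```

```bash
python3 -m jog '{"dp":[[110,-30,20],[220,-58,50],[330,-87,70],[438,-116,100],[438,-116,123],[438,-116,123],[438,-116,123],[438,-116,123],[438,-116,123],[438,-116,123],[438,-116,123],[438,-116,123]],"delta_rot":[[0,0,0.1],[0,0,0.2],[0,0,0.2],[0,0,0.2],[0,0,0.2],[0,0,0.2],[0,0,0.2],[0,0,0.2],[0,0,0.2],[0,0,0.2],[0,0,0.2],[0,0,0.2]],"gripper":[1,1,1,1,1,1,1,1,1,1,1,1]}' 20; python3 - <<'E'
from h import *
o=robot.get_obs();print(o["q"],o["position"],o["ft_force"],R.from_quat(o["tool_rot"]).as_matrix().round(3))
im=robot.camera("wrist"); cv2.imwrite("pics/w1.png",im[:,:,::-1])
E
```

```text
time: 2.3
position: [0.5648, -0.3629, 0.0995]
tool_rot: [0.999, 0.045, -0.0, 0.0]
ft_force: [1.1, 0.3, -0.1]
grip_width: 0.0871
grip_force: 0.0
[-7.36817361e-01  7.32076966e-01  1.40541668e+00 -1.04017051e-03
  1.00442908e+00  7.44002352e-01] [ 0.56479429 -0.36290684  0.099538  ] [ 1.06244714  0.28318481 -0.13654585] [[ 0.996  0.09  -0.001]
 [ 0.09  -0.996 -0.   ]
 [-0.001  0.    -1.   ]]
```

View pics/w1.png

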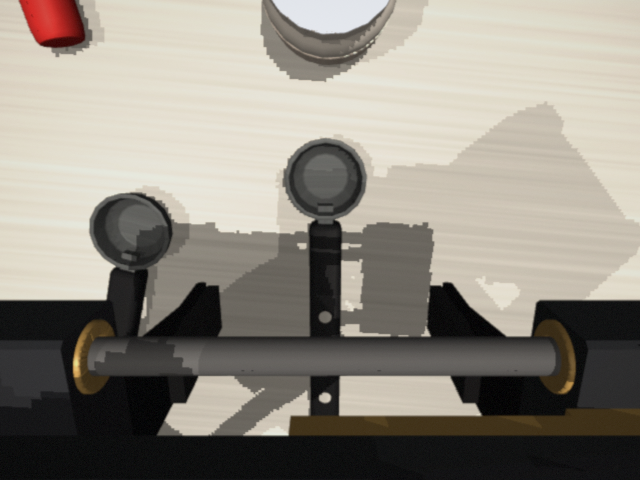

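The wrist view shows the scoop handle centred at u≈325. The handle's head end at v≈222 works out to 14 mm ahead of the TCP, so it is aligned. I'll descend and grip.

```bash
python3 -m jog '{"dp":[[0,0,40],[0,0,75],[0,0,90],[0,0,96],[0,0,96],[0,0,96],[0,0,96],[0,0,96],[0,0,96],[0,0,96],[0,0,96],[0,0,96]],"delta_rot":[[0,0,0],[0,0,0],[0,0,0],[0,0,0],[0,0,0],[0,0,0],[0,0,0],[0,0,0],[0,0,0],[0,0,0],[0,0,0],[0,0,0]],"gripper":[1,1,1,1,1,-1,-1,-1,-1,-1,-1,-1]}' 50; python3 -m jog '{"dp":[[0,0,-10],[0,0,-40],[0,0,-80],[0,0,-120],[0,0,-160],[0,0,-200],[0,0,-200]],"delta_rot":[[0,0,0],[0,0,0],[0,0,0],[0,0,0],[0,0,0],[0,0,0],[0,0,0]],"gripper":[-1,-1,-1,-1,-1,-1,-1]}' 50;  python3 - <<'E'
from h import *
o=robot.get_obs();print(o["q"],o["position"],o["ft_force"])
E
```

```text
time: 3.55
position: [0.5652, -0.3625, 0.0035]
tool_rot: [0.999, 0.045, -0.0, -0.0]
ft_force: [-0.0, 0.7, 0.7]
grip_width: 0.0388
grip_force: 0.0
time: 4.25
position: [0.5686, -0.3654, 0.2118]
tool_rot: [0.999, 0.045, 0.005, 0.005]
ft_force: [0.7, 0.2, -0.1]
grip_width: 0.0006
grip_force: 0.0
[-7.36190592e-01  6.02519023e-01  1.31813095e+00  1.46569923e-04
  1.20587901e+00  7.44603011e-01] [ 0.56860375 -0.36538036  0.21178475] [ 0.67193271  0.19353662 -0.14176151]
```

The fingers hadn't closed yet, so that lift was empty. I'll reopen, recheck and retry.

```bash
python3 -m jog '{"dp":[[0,0,60],[0,0,104],[0,0,104],[0,0,104],[0,0,104],[0,0,104],[0,0,104],[0,0,104]],"delta_rot":[[0,0,0],[0,0,0],[0,0,0],[0,0,0],[0,0,0],[0,0,0],[0,0,0],[0,0,0]],"gripper":[0.3,0.3,0.3,0.3,0.3,0.3,0.3,0.3]}' 50;  python3 - <<'E'
from h import *
o=robot.get_obs();print(o["q"],o["position"],o["ft_force"])
im=robot.camera("wrist"); cv2.imwrite("pics/w2.png",im[:,:,::-1])
a=cv2.imread("pics/w1.png").astype(int); d=np.abs(im[:,:,::-1].astype(int)-a).max(2)[130:330,270:380]
print((d>40).mean()); g=im.max(2)
for v in (235,260,285,310): u=np.nonzero(g[v,280:380]<60)[0]+280; print(v,u.min(),u.max(), u.size)
E
```

```text
time: 5.05
position: [0.5659, -0.3631, 0.1013]
tool_rot: [0.999, 0.045, 0.001, 0.001]
ft_force: [-1.0, -0.3, -0.1]
grip_width: 0.0535
grip_force: 0.0
[-7.36379314e-01  7.29923598e-01  1.40431178e+00  1.54321613e-05
  1.00454614e+00  7.44540004e-01] [ 0.56588734 -0.3631389   0.10126319] [-0.99936442 -0.34313382 -0.14014654]
0.1025909090909091
235 309 340 32
260 309 339 31
285 309 339 31
310 309 339 31
```

Undisturbed. Descend and close fully.

```bash
python3 -m jog '{"dp":[[0,0,40],[0,0,75],[0,0,90],[0,0,96],[0,0,96],[0,0,96],[0,0,96],[0,0,96],[0,0,96],[0,0,96],[0,0,96],[0,0,96]],"delta_rot":[[0,0,0],[0,0,0],[0,0,0],[0,0,0],[0,0,0],[0,0,0],[0,0,0],[0,0,0],[0,0,0],[0,0,0],[0,0,0],[0,0,0]],"gripper":[0.3,0.3,0.3,0.3,-1,-1,-1,-1,-1,-1,-1,-1]}' 50;  python3 - <<'E'
from h import *
# fit arm model r: tool-down samples
from scipy.optimize import least_squares
S=[([-1.46,.527,1.433,0,1.181,-.178],[.179,-.599,.223]),([-.736817,.732077,1.405417,-.001,1.00443,.744],[.56479,-.36291,.09954]),([-.73619,.602519,1.318131,0,1.205879,.7446],[.5686,-.36538,.21178])]
o=robot.get_obs(); S.append((o["q"],o["position"])); print(o["q"])
def f(p):
    r=[]
    for q,P in S:
        x=R.from_euler('z',-q[0]).apply(P); s=q[1]+q[2]
        r+= [x[0]-p[0]*np.sin(q[1])-p[1]*np.sin(s)-p[4], x[1]-p[2], x[2]-p[3]-p[0]*np.cos(q[1])-p[1]*np.cos(s)]
    return r
z=least_squares(f,[.4,.4,.1,.1,0]); print(z.x,z.cost,np.round(z.fun,4))
E
```

```text
time: 6.3
position: [0.5655, -0.3629, 0.0043]
tool_rot: [0.999, 0.045, 0.0, 0.0]
ft_force: [-0.2, -0.4, 4.6]
grip_width: 0.0193
grip_force: 50.0
[-7.36448326e-01  8.63644191e-01  1.43828558e+00 -1.18566387e-04
  8.38566302e-01  7.44491494e-01]
[ 0.45332421  0.41333331  0.11110245 -0.01550522  0.01175779] 9.160956025395159e-05 [-0.0071  0.0006  0.0035 -0.0013 -0.0004 -0.0002  0.0097 -0.0001 -0.0045
 -0.0013 -0.0001  0.0012]
```

```bash
cat > ik.py <<'E'
from h import *
from scipy.optimize import least_squares
lo=np.array([-3.08,-.75,.22,-1.43,0,-2.85]);hi=np.array([3.08,2.2,2.44,4.57,2.65,2.85])
def fk(q,d,sg=1):
    a1,a2,lat,c=.4533,.4133,.1111,.0118; s=q[1]+q[2]
    M=R.from_euler('z',q[0])*R.from_euler('y',s)*R.from_euler('z',sg*q[3])*R.from_euler('y',q[4])*R.from_euler('z',q[5]+np.pi/2)
    p=R.from_euler('z',q[0]).apply([c+a1*np.sin(q[1])+a2*np.sin(s),lat,d-.0155+a1*np.cos(q[1])+a2*np.cos(s)])+d*M.as_matrix()[:,2]
    return p,M
def tilt(al,ph):
    al,ph=np.radians([al,ph]);ca,sa,cp,sp=np.cos(al),np.sin(al),np.cos(ph),np.sin(ph)
    x=np.array([ca*cp,sa*cp,sp]);z=np.array([ca*sp,sa*sp,-cp]); return R.from_matrix(np.c_[x,np.cross(z,x),z])
def ik(P,M,d,q0,sg=1):
    f=lambda q:np.r_[(fk(q,d,sg)[0]-P)*5,(fk(q,d,sg)[1]*M.inv()).as_rotvec()]
    best=None
    for s in (0,1.5,-1,3):
        qq=np.array(q0,float);qq[3]=s
        z=least_squares(f,np.clip(qq,lo+.01,hi-.01),bounds=(lo,hi))
        if best is None or z.cost<best.cost: best=z
    return best
E
python3 - <<'E'
from ik import *
q0=[.2,.3,1.7,0,1.1,.5]
for n,P in [("cad",(.50,.40,.14)),("pot",(.5,.126,.14))]:
  for ph in (60,75,90):
    for al in (101,60,30,0,-30,-60,-79,-100):
      r=[]
      for d in(.17,.23):
        z=ik(np.array(P),tilt(al,ph),d,q0); r.append("ok " +str(z.x.round(1)) if z.cost<1e-4 else "--")
      print(n,ph,al,*r)
E
```

```text
cad 60 101 ok [ 0.3  0.6  1.7  1.2  1.2 -0.7] ok [ 0.2  0.7  1.8  1.2  1.2 -0.8]
cad 60 60 ok [ 0.3  0.5  2.   1.9  0.6 -0.8] ok [ 0.3  0.5  2.1  2.   0.7 -1. ]
cad 60 30 ok [ 0.5  0.5  2.   3.1  0.4 -1.5] ok [ 0.5  0.5  2.1  3.1  0.5 -1.5]
cad 60 0 ok [ 0.6  0.6  1.9  4.3  0.6 -2.3] ok [ 0.7  0.6  2.   4.3  0.7 -2.2]
cad 60 -30 -- --
cad 60 -60 -- --
cad 60 -79 -- --
cad 60 -100 ok [ 0.7  1.   1.1 -0.7  1.9 -2.3] ok [ 0.7  1.1  0.9 -0.7  2.  -2.3]
cad 75 101 ok [ 0.2  0.7  1.7  1.4  1.3 -0.8] ok [ 0.1  0.8  1.8  1.4  1.4 -1. ]
cad 75 60 ok [ 0.3  0.6  2.   2.2  0.9 -1.1] ok [ 0.2  0.6  2.1  2.2  1.1 -1.3]
cad 75 30 ok [ 0.5  0.6  2.   3.1  0.8 -1.5] ok [ 0.5  0.6  2.2  3.1  1.  -1.6]
cad 75 0 ok [ 0.7  0.6  1.9  4.   0.9 -2. ] ok [ 0.7  0.7  2.   4.   1.  -1.9]
cad 75 -30 -- --
cad 75 -60 -- --
cad 75 -79 -- --
cad 75 -100 ok [ 0.7  1.   1.  -0.8  2.1 -2.3] ok [ 0.7  1.2  0.8 -0.8  2.2 -2.3]
cad 90 101 ok [ 0.2  0.8  1.7  1.6  1.6 -1. ] ok [ 0.1  0.9  1.8  1.5  1.6 -1.1]
cad 90 60 ok [ 0.3  0.7  2.   2.4  1.2 -1.3] ok [ 0.2  0.8  2.1  2.3  1.4 -1.4]
cad 90 30 ok [ 0.5  0.7  2.1  3.1
[... 949 characters left out ...]
 [-0.2  0.4  2.4  2.3  1.  -1.3] --
pot 75 0 ok [ 0.   0.4  2.4  3.2  0.9 -1.6] --
pot 75 -30 ok [ 0.3  0.5  2.2  4.1  1.  -1.9] ok [ 0.4  0.6  2.3  4.1  1.1 -1.8]
pot 75 -60 -- --
pot 75 -79 -- --
pot 75 -100 ok [ 0.3  0.7  1.7 -1.   1.7 -2.2] ok [ 0.4  0.9  1.6 -1.   1.7 -2.2]
pot 90 101 ok [-0.3  0.7  1.9  1.2  1.8 -1.1] ok [-0.4  0.9  1.8  1.   1.8 -1.2]
pot 90 60 ok [-0.3  0.6  2.2  1.8  1.5 -1.2] ok [-0.5  0.7  2.3  1.6  1.6 -1.4]
pot 90 30 ok [-0.2  0.5  2.4  2.4  1.4 -1.4] --
pot 90 0 ok [ 0.   0.5  2.4  3.2  1.4 -1.6] --
pot 90 -30 ok [ 0.3  0.6  2.2  4.   1.3 -1.8] ok [ 0.4  0.7  2.3  4.1  1.5 -1.7]
pot 90 -60 ok [ 0.4  0.7  2.   4.6  1.5 -2. ] --
pot 90 -79 -- --
pot 90 -100 -- --
```

```bash
cat > plan.py <<'E'
from ik import *
u=np.array([.982,.191,0]);v=np.array([-.191,.982,0]);C=np.array([.499,.39,0]);POT=np.array([.5,.126,0])
def tcp(butt,al,ph,off=.005):
    M=tilt(al,ph).as_matrix(); return np.array(butt)+off*M[:,2]+.135*M[:,0]
def butt(P,M,off=.005):
    M=M.as_matrix(); return P-off*M[:,2]-.135*M[:,0]
def chain(wps,start=None):
    o=robot.get_obs(); P,M=(o["position"],R.from_quat(o["tool_rot"])) if start is None else start
    for n,Q,N in wps:
        print(n,(M.inv().apply(Q-P)*1000).round().astype(int).tolist(),(M.inv()*N).as_rotvec().round(2).tolist(),"tcp",np.round(Q,3))
        P,M=np.array(Q),N
E
python3 - <<'E'
from plan import *
b=C+.028*u+.045*v; 
W=[("lift",np.array([.5655,-.363,.15]),tilt(np.degrees(.09),0)),("A",np.array([.5,-.2,.3]),tilt(90,0)),("B",np.array([.5,.1,.32]),tilt(90,80)),("C",tcp(b+[0,0,.13],11,80),tilt(11,80)),("D",tcp(b+[0,0,.04],11,80),tilt(11,80))]
chain(W)
q=[-.3,.5,1.6,0,1.1,.2]
for n,P,M in W:
    for d in (.17,.23):
        z=ik(P,M,d,q); print(n,d,z.cost<1e-4,z.x.round(2))
E
```

```text
lift [0, 0, -146] [0.0, -0.0, -0.0] tcp [ 0.566 -0.363  0.15 ]
A [-51, -168, -150] [0.0, 0.0, -1.48] tcp [ 0.5 -0.2  0.3]
B [300, 0, -20] [0.0, 1.4, 0.0] tcp [0.5  0.1  0.32]
C [3, 46, 350] [-1.36, 0.0, 0.24] tcp [0.546 0.445 0.262]
D [-89, 0, 16] [0.0, 0.0, 0.0] tcp [0.546 0.445 0.172]
lift 0.17 True [-0.74  0.67  1.37  0.    1.1   0.74]
lift 0.23 True [-0.74  0.67  1.37 -0.    1.1   0.74]
A 0.17 True [-0.59  0.27  1.6  -0.    1.27 -0.59]
A 0.23 True [-0.59  0.27  1.6   0.    1.27 -0.59]
B 0.17 True [-0.36  0.32  1.86  1.22  1.75 -0.67]
B 0.23 True [-0.46  0.41  1.88  1.13  1.79 -0.81]
C 0.17 True [ 0.63  0.5   1.75  3.91  0.64 -2.15]
C 0.23 True [ 0.68  0.5   1.92  3.85  0.79 -2.02]
D 0.17 True [ 0.63  0.64  1.79  3.77  0.78 -1.97]
D 0.23 True [ 0.68  0.67  1.94  3.75  0.94 -1.87]
```

```bash
python3 -m jog '{"dp":[[0,0,-10],[0,0,-40],[0,0,-80],[-10,-30,-120],[-20,-60,-160],[-30,-100,-200],[-40,-140,-240],[-51,-168,-280],[-51,-168,-296],[-51,-168,-296],[-51,-168,-296],[-51,-168,-296]],"delta_rot":[[0,0,0],[0,0,0],[0,0,-0.15],[0,0,-0.3],[0,0,-0.45],[0,0,-0.6],[0,0,-0.75],[0,0,-0.9],[0,0,-1.05],[0,0,-1.2],[0,0,-1.35],[0,0,-1.48]],"gripper":[-1,-1,-1,-1,-1,-1,-1,-1,-1,-1,-1,-1]}' 50 && python3 -m jog '{"dp":[[0,0,0],[30,0,0],[60,0,0],[90,0,0],[120,0,-5],[150,0,-10],[200,0,-15],[250,0,-20],[300,0,-20],[300,0,-20],[300,0,-20],[300,0,-20]],"delta_rot":[[0,0.15,0],[0,0.3,0],[0,0.45,0],[0,0.6,0],[0,0.75,0],[0,0.9,0],[0,1.05,0],[0,1.2,0],[0,1.35,0],[0,1.4,0],[0,1.4,0],[0,1.4,0]],"gripper":[-1,-1,-1,-1,-1,-1,-1,-1,-1,-1,-1,-1]}' 50; python3 - <<'E'
from plan import *
o=robot.get_obs(); print(o["q"],R.from_quat(o["tool_rot"]).as_matrix().round(2))
for d in(.15,.17,.19,.21,.23):
  P,M=fk(o["q"],d); print(d,P-o["position"],(M*R.from_quat(o["tool_rot"]).inv()).magnitude())
cv2.imwrite("pics/s2.png",robot.camera("side")[:,:,::-1])
E
```

```text
time: 7.5
position: [0.4988, -0.1991, 0.3001]
tool_rot: [0.705, 0.709, 0.0, -0.0]
ft_force: [-0.2, 0.8, -2.0]
grip_width: 0.0194
grip_force: 50.0
time: 8.7
position: [0.5003, 0.0993, 0.3194]
tool_rot: [0.541, 0.541, 0.456, -0.454]
ft_force: [0.4, -0.1, -0.7]
grip_width: 0.0193
grip_force: 50.0
[-0.59077692  0.65026232  1.77431131  1.000224    1.80281427 -0.97586817] [[-0.    1.    0.  ]
 [ 0.17 -0.    0.99]
 [ 0.99  0.   -0.17]]
0.15 [ 0.02508847 -0.17002143 -0.16145815] 2.5438405243138e-16
0.17 [ 0.02512169 -0.15031986 -0.1449001 ] 2.5438405243138e-16
0.19 [ 0.02515491 -0.13061829 -0.12834204] 2.5438405243138e-16
0.21 [ 0.02518813 -0.11091672 -0.11178399] 2.5438405243138e-16
0.23 [ 0.02522135 -0.09121515 -0.09522593] 2.5438405243138e-16
```

View pics/s2.png

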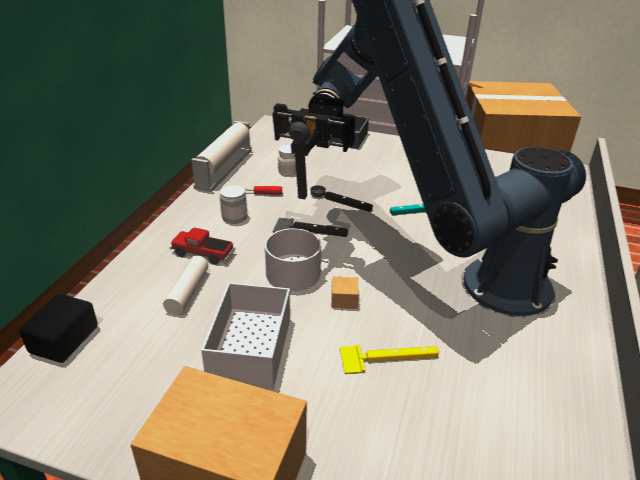

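The side view shows the scoop held upright, handle down and tip at about (300,197), with nothing else disturbed. I'll refit the arm length and re-check reachability.

```bash
python3 - <<'E'
from plan import *
import ik as K
S=[([-1.46,.527,1.433,0,1.181,-.178],[.179,-.599,.223]),([-.736817,.732077,1.405417,-.001,1.00443,.744],[.56479,-.36291,.09954]),([-.736448,.863644,1.438286,0,.838566,.744491],[.5655,-.3629,.0043])]
o=robot.get_obs(); S.append((o["q"],o["position"]))
def pos(q,p):
    s=q[1]+q[2]; M=fk(q,.2)[1].as_matrix()
    return R.from_euler('z',q[0]).apply([p[4]+p[0]*np.sin(q[1])+p[1]*np.sin(s),p[2],p[3]+p[0]*np.cos(q[1])+p[1]*np.cos(s)])+p[5]*M[:,2]
z=least_squares(lambda p:np.concatenate([pos(q,p)-P for q,P in S]+[[p[4]*.01]]),[.45,.41,.1,.3,0,.3]);print(z.x.round(4),np.abs(z.fun).max())
p=z.x
src=open("ik.py").read()
a=src.index("    p=R.from");b=src.index("    return p,M")
src=src[:a]+f"    p=R.from_euler('z',q[0]).apply([{p[4]}+{p[0]}*np.sin(q[1])+{p[1]}*np.sin(s),{p[2]},{p[3]}+{p[0]}*np.cos(q[1])+{p[1]}*np.cos(s)])+{p[5]}*M.as_matrix()[:,2]\n"+src[b:]
open("ik.py","w").write(src)
E
python3 - <<'E'
from plan import *
q=robot.get_obs()["q"]
for y in (.045,-.045):
  for al in (11,25,40,60,101):
    for h in (.13,.02):
      b=C+.028*u+y*v; b[2]=h; z=ik(tcp(b,al,80),tilt(al,80),0,q); print(y,al,h,z.cost<1e-4,z.x.round(2))
for al in (101,75,50):
  b=POT+[0,0,.02]; z=ik(tcp(b,al,80),tilt(al,80),0,q); print("pot",al,z.cost<1e-4,z.x.round(2))
E
```

```text
[ 0.485   0.4099  0.1064  0.2915 -0.0126  0.3286] 0.016587884613191828
0.045 11 0.13 True [ 0.79  0.6   2.11  3.84  1.05 -1.85]
0.045 11 0.02 True [ 0.79  0.85  2.09  3.77  1.23 -1.69]
0.045 25 0.13 True [ 0.63  0.56  2.23  3.36  1.05 -1.65]
0.045 25 0.02 True [ 0.63  0.83  2.21  3.34  1.3  -1.59]
0.045 40 0.13 True [ 0.43  0.54  2.27  2.84  1.08 -1.47]
0.045 40 0.02 True [ 0.43  0.83  2.25  2.87  1.34 -1.56]
0.045 60 0.13 True [ 0.2   0.57  2.2   2.2   1.16 -1.26]
0.045 60 0.02 True [ 0.2   0.84  2.18  2.27  1.31 -1.47]
0.045 101 0.13 True [ 0.07  0.77  1.69  1.37  1.51 -0.9 ]
0.045 101 0.02 True [ 0.07  0.96  1.67  1.38  1.47 -1.07]
-0.045 11 0.13 True [ 0.6   0.54  2.27  3.59  1.1  -1.71]
-0.045 11 0.02 True [ 0.6   0.83  2.25  3.55  1.34 -1.59]
-0.045 25 0.13 True [ 0.39  0.51  2.36  3.1   1.13 -1.56]
-0.045 25 0.02 True [ 0.39  0.83  2.34  3.1   1.42 -1.57]
-0.045 40 0.13 True [ 0.17  0.51  2.37  2.57  1.17 -1.43]
-0.045 40 0.02 True [ 0.17  0.83  2.34  2.62  1.42 -1.59]
-0.045 60 0.13 True [-0.03  0.55  2.23  1.98  1.24 -1.24]
-0.045 60 0.02 True [-0.03  0.83  2.21  2.05  1.35 -1.49]
-0.045 101 0.13 True [-0.08  0.78  1.69  1.25  1.6  -0.92]
-0.045 101 0.02 True [-0.08  0.97  1.67  1.25  1.55 -1.08]
pot 101 True [-0.47  0.95  1.71  0.9   1.69 -1.2 ]
pot 75 True [-0.6   0.85  2.07  1.21  1.47 -1.37]
pot 50 True [-0.64  0.83  2.4   1.64  1.4  -1.67]
```

```bash
python3 -m jog '{"dp":[[0,4,30],[0,8,60],[0,12,90],[0,16,120],[0,20,150],[0,24,180],[0,28,210],[0,32,240],[0,36,270],[0,40,300],[0,43,330],[3,46,350]],"delta_rot":[[-0.11,0,0.02],[-0.22,0,0.04],[-0.33,0,0.06],[-0.45,0,0.08],[-0.57,0,0.1],[-0.68,0,0.12],[-0.8,0,0.14],[-0.91,0,0.16],[-1.02,0,0.18],[-1.13,0,0.2],[-1.25,0,0.22],[-1.36,0,0.24]],"gripper":[-1,-1,-1,-1,-1,-1,-1,-1,-1,-1,-1,-1]}' 50; python3 - <<'E'
from plan import *
o=robot.get_obs(); print(o["q"]); b=C+.028*u+.045*v
chain([("C",tcp(b+[0,0,.13],11,80),tilt(11,80)),("D",tcp(b+[0,0,.04],11,80),tilt(11,80))])
E
```

```text
time: 9.95
position: [0.5533, 0.4173, 0.2701]
tool_rot: [0.743, 0.158, 0.638, -0.124]
ft_force: [1.9, -0.2, -2.1]
grip_width: 0.0196
grip_force: 50.0
[ 0.55077147  0.69695944  2.12677342  3.30738574  1.1014697  -1.64048029]
C [-7, -29, 5] [-0.21, -0.02, 0.05] tcp [0.546 0.445 0.262]
D [-89, 0, 16] [0.0, 0.0, 0.0] tcp [0.546 0.445 0.172]
```

```bash
python3 -m jog '{"dp":[[-3,-15,2],[-7,-29,5],[-7,-29,5],[-7,-29,5],[-7,-29,5]],"delta_rot":[[-0.1,-0.01,0.02],[-0.21,-0.02,0.05],[-0.21,-0.02,0.05],[-0.21,-0.02,0.05],[-0.21,-0.02,0.05]],"gripper":[-1,-1,-1,-1,-1]}' 50; python3 - <<'E'
from plan import *
o=robot.get_obs(); b=C+.028*u+.045*v
print(butt(o["position"],R.from_quat(o["tool_rot"])))
chain([("C",tcp(b+[0,0,.13],11,80),tilt(11,80)),("D",tcp(b+[0,0,.04],11,80),tilt(11,80))])
cv2.imwrite("pics/s3.png",np.hstack([robot.camera("side")[150:450,130:430,::-1],robot.camera("top")[110:410,60:360,::-1]]))
E
```

```text
time: 10.45
position: [0.5449, 0.4444, 0.2616]
tool_rot: [0.762, 0.075, 0.64, -0.061]
ft_force: [0.7, -0.9, -0.8]
grip_width: 0.0194
grip_force: 50.0
[0.51725884 0.4386347  0.12950773]
C [1, 0, 1] [-0.0, -0.0, 0.0] tcp [0.546 0.445 0.262]
D [-89, 0, 16] [0.0, 0.0, 0.0] tcp [0.546 0.445 0.172]
```

View pics/s3.png

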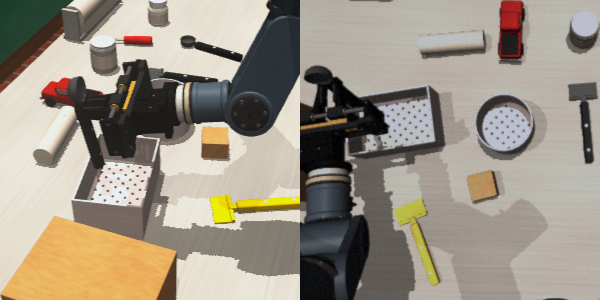

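The picture shows the scoop upright over the caddy interior near the far wall, with the gripper clear of the rims. Next I'll lower it and feel for the plate.

```bash
python3 -m jog '{"dp":[[-25,0,4],[-50,0,9],[-70,0,12],[-85,0,15],[-91,0,16],[-91,0,16]],"delta_rot":[[0,0,0],[0,0,0],[0,0,0],[0,0,0],[0,0,0],[0,0,0]],"gripper":[-1,-1,-1,-1,-1,-1]}' 50; for i in 1 2; do python3 -m jog '{"dp":[[-2,0,0],[-4,0,1],[-4,0,1]],"delta_rot":[[0,0,0],[0,0,0],[0,0,0]],"gripper":[-1,-1,-1]}' 50|egrep 'pos|ft'; done
```

```text
time: 11.15
position: [0.5449, 0.4431, 0.167]
tool_rot: [0.763, 0.075, 0.639, -0.06]
ft_force: [-0.4, 0.1, -1.1]
grip_width: 0.0192
grip_force: 50.0
position: [0.5447, 0.4445, 0.1645]
ft_force: [-0.4, -0.3, -0.5]
position: [0.5448, 0.4445, 0.1595]
ft_force: [0.4, 0.8, -1.1]
```

```bash
python3 -m jog '{"dp":[[-2,0,0],[-4,0,1],[-4,0,1]],"delta_rot":[[0,0,0],[0,0,0],[0,0,0]],"gripper":[-1,-1,-1]}' 50|egrep 'pos|ft'; python3 -m jog '{"dp":[[-2,0,0],[-4,0,1],[-4,0,1]],"delta_rot":[[0,0,0],[0,0,0],[0,0,0]],"gripper":[-1,-1,-1]}' 50|egrep 'pos|ft'
```

```text
position: [0.5451, 0.4445, 0.1551]
ft_force: [0.3, 0.8, -1.9]
position: [0.5462, 0.4449, 0.1546]
ft_force: [-1.0, -0.7, 7.0]
```

```bash
python3 -m jog '{"dp":[[3,0,0],[4,0,4],[5,0,8],[5,0,10],[5,0,10]],"delta_rot":[[0,0,0],[0,0,0],[0,0,0],[0,0,0],[0,0,0]],"gripper":[-1,-1,-1,-1,-1]}' 50|egrep 'pos|ft'; python3 -m jog '{"dp":[[0,0,2],[1,0,4],[1,0,4]],"delta_rot":[[0,0,0],[0,0,0],[0,0,0]],"gripper":[-1,-1,-1]}' 50|egrep 'pos|ft'
```

```text
position: [0.5563, 0.4466, 0.1547]
ft_force: [-1.1, 0.1, 1.6]
position: [0.5602, 0.4474, 0.1548]
ft_force: [0.5, 0.4, 0.9]
```

```bash
python3 -m jog '{"dp":[[0,0,2],[0,0,4],[0,0,4]],"delta_rot":[[0,0,0],[0,0,0],[0,0,0]],"gripper":[-1,-1,-1]}' 50|egrep 'pos|ft'; python3 -m jog '{"dp":[[-1,0,1],[-2,0,3],[-2,0,3]],"delta_rot":[[0,0,0],[0,0,0],[0,0,0]],"gripper":[-1,-1,-1]}' 50|egrep 'pos|ft'
```

```text
position: [0.5632, 0.448, 0.1544]
ft_force: [-5.0, -1.1, 4.2]
position: [0.566, 0.4487, 0.1534]
ft_force: [-6.6, -2.2, 6.7]
```

Rim and plate are both in contact, so I'll release and back off.

```bash
python3 -m jog '{"dp":[[0,0,0],[0,0,0],[0,0,0],[0,0,0],[0,0,0],[0,0,-10],[0,0,-30],[0,0,-60],[0,0,-90],[0,0,-100],[0,0,-100]],"delta_rot":[[0,0,0],[0,0,0],[0,0,0],[0,0,0],[0,0,0],[0,0,0],[0,0,0],[0,0,0],[0,0,0],[0,0,0],[0,0,0]],"gripper":[0,0,0,0,0,0,0,0,0,0,0]}' 50; python3 - <<'E'
from plan import *
cv2.imwrite("pics/s4.png",np.hstack([robot.camera("side")[150:450,130:430,::-1],robot.camera("top")[110:410,60:360,::-1]]))
E
```

```text
time: 14.85
position: [0.4682, 0.4301, 0.1691]
tool_rot: [0.763, 0.077, 0.639, -0.061]
ft_force: [0.2, -0.2, -0.3]
grip_width: 0.0435
grip_force: 0.0
```

View pics/s4.png

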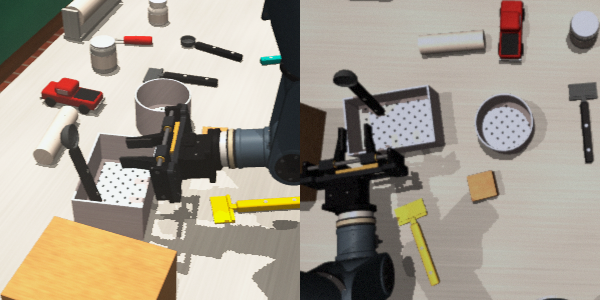

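The scoop stands leaning on the far rim of the caddy, head up. Next is scoop_a.

```bash
python3 - <<'E'
from plan import *
chain([("E0",np.array([.42,.42,.25]),tilt(11,80)),("E",np.array([.47,.15,.33]),tilt(90,80)),("F",np.array([.5,-.1,.3]),tilt(45,0)),("G",np.array([.523,-.24,.1]),tilt(-10.7,0))])
E
```

```text
E0 [71, 1, -65] [-0.0, 0.0, 0.0] tcp [0.42 0.42 0.25]
E [78, 275, -16] [1.36, -0.0, -0.24] tcp [0.47 0.15 0.33]
F [-73, 30, -241] [-0.55, -1.32, 0.65] tcp [ 0.5 -0.1  0.3]
G [-83, 115, 200] [0.0, 0.0, 0.97] tcp [ 0.523 -0.24   0.1  ]
```

```bash
python3 -m jog '{"dp":[[30,0,-30],[71,0,-65],[71,0,-65]],"delta_rot":[[0,0,0],[0,0,0],[0,0,0]],"gripper":[0.3,0.3,0.3]}' 50|egrep 'time|pos|ft'; python3 -m jog '{"dp":[[8,20,0],[16,45,0],[24,70,-4],[32,95,-6],[40,120,-8],[48,145,-10],[56,170,-12],[64,195,-14],[72,220,-16],[78,250,-16],[78,275,-16],[78,275,-16]],"delta_rot":[[0.12,0,-0.02],[0.24,0,-0.04],[0.36,0,-0.06],[0.48,0,-0.08],[0.6,0,-0.1],[0.72,0,-0.12],[0.84,0,-0.15],[0.96,0,-0.17],[1.08,0,-0.19],[1.2,0,-0.21],[1.36,0,-0.24],[1.36,0,-0.24]],"gripper":[0.3,0.3,0.3,0.3,0.3,0.3,0.3,0.3,0.3,0.3,0.3,0.3]}' 50; python3 - <<'E'
from plan import *
chain([("F",np.array([.5,-.1,.3]),tilt(45,0)),("G",np.array([.523,-.24,.1]),tilt(-10.7,0))])
E
```

```text
time: 15.25
position: [0.4182, 0.4201, 0.2549]
ft_force: [-0.4, 0.5, -0.5]
time: 16.45
position: [0.4719, 0.17, 0.3305]
tool_rot: [0.622, 0.437, 0.533, -0.372]
ft_force: [2.6, 1.2, 0.5]
grip_width: 0.0564
grip_force: 0.0
F [-69, 119, -236] [-0.31, -1.39, 0.36] tcp [ 0.5 -0.1  0.3]
G [-83, 115, 200] [0.0, 0.0, 0.97] tcp [ 0.523 -0.24   0.1  ]
```

```bash
python3 -m jog '{"dp":[[-7,12,-24],[-14,24,-48],[-21,36,-72],[-28,48,-96],[-35,60,-120],[-42,72,-144],[-49,84,-168],[-56,96,-192],[-63,108,-215],[-69,119,-236],[-69,119,-236],[-69,119,-236]],"delta_rot":[[-0.03,-0.14,0.04],[-0.06,-0.28,0.07],[-0.09,-0.42,0.11],[-0.12,-0.56,0.15],[-0.16,-0.7,0.18],[-0.19,-0.83,0.22],[-0.22,-0.97,0.25],[-0.25,-1.11,0.29],[-0.28,-1.25,0.33],[-0.31,-1.39,0.36],[-0.31,-1.39,0.36],[-0.31,-1.39,0.36]],"gripper":[0.3,0.3,0.3,0.3,0.3,0.3,0.3,0.3,0.3,0.3,0.3,0.3]}' 50|egrep 'time|pos|ft'; python3 - <<'E'
from plan import *
chain([("G",np.array([.523,-.24,.1]),tilt(-10.7,0))])
E
```

```text
time: 17.65
position: [0.5002, -0.0967, 0.299]
ft_force: [-0.2, 0.5, -0.0]
G [-86, 117, 199] [-0.0, -0.01, 0.97] tcp [ 0.523 -0.24   0.1  ]
```

```bash
python3 -m jog '{"dp":[[-15,20,30],[-30,40,60],[-45,60,90],[-60,80,120],[-75,100,150],[-86,117,180],[-86,117,199],[-86,117,199],[-86,117,199],[-86,117,199]],"delta_rot":[[0,0,0.14],[0,0,0.28],[0,0,0.42],[0,0,0.56],[0,0,0.7],[0,0,0.84],[0,0,0.97],[0,-0.01,0.97],[0,-0.01,0.97],[0,-0.01,0.97]],"gripper":[0.3,0.3,0.3,0.3,0.3,0.3,0.3,0.3,0.3,0.3]}' 50|egrep 'time|pos|ft|wid'; cat > wr.py <<'E'
from plan import *
o=robot.get_obs(); M=R.from_quat(o["tool_rot"]); im=robot.camera("wrist"); g=im.max(2); m=robot.camera_model("wrist"); T=m["T_tool_cam"]
def w(u,v,z=.018):
    d=M.apply(T[:3,:3]@[(u-m["cx"])/m["fx"],(v-m["cy"])/m["fy"],1]); p=o["position"]+M.apply(T[:3,3]); return p+d*(z-p[2])/d[2]
pts=[]
for v in range(215,316,5):
    x=np.nonzero(g[v,260:390]<60)[0]+260
    if 26<len(x)<40: pts.append(M.inv().apply(w(x.mean(),v)-o["position"])*1000)
pts=np.array(pts); print(pts[[0,-1]].round(1),len(pts)); cv2.imwrite("pics/wl.png",im[:,:,::-1])
E
python3 wr.py
```

```text
time: 18.65
position: [0.5235, -0.2407, 0.1022]
ft_force: [0.2, 0.3, 0.7]
grip_width: 0.0567
[[ 12.4   0.1  84.2]
 [-39.9   0.4  84.2]] 17
```

```bash
python3 -m jog '{"dp":[[0,0,40],[0,0,75],[0,0,90],[0,0,98],[0,0,98],[0,0,98],[0,0,98],[0,0,98],[0,0,98],[0,0,98],[0,0,98],[0,0,98]],"delta_rot":[[0,0,0],[0,0,0],[0,0,0],[0,0,0],[0,0,0],[0,0,0],[0,0,0],[0,0,0],[0,0,0],[0,0,0],[0,0,0],[0,0,0]],"gripper":[0.3,0.3,0.3,0.3,-1,-1,-1,-1,-1,-1,-1,-1]}' 50; python3 - <<'E'
from plan import *
b=C+.040*u-.040*v
chain([("A",np.array([.5,-.1,.3]),tilt(90,0)),("B",np.array([.5,.12,.32]),tilt(90,80)),("C",tcp(b+[0,0,.13],11,80),tilt(11,80)),("D",tcp(b+[0,0,.04],11,80),tilt(11,80))])
E
```

```text
time: 19.9
position: [0.5233, -0.241, 0.0035]
tool_rot: [0.996, -0.094, -0.0, 0.002]
ft_force: [-0.4, 1.0, 6.6]
grip_width: 0.0199
grip_force: 50.0
A [-49, -133, -297] [0.0, 0.0, -1.76] tcp [ 0.5 -0.1  0.3]
B [220, 0, -20] [0.0, 1.4, 0.0] tcp [0.5  0.12 0.32]
C [-15, 74, 250] [-1.36, 0.0, 0.24] tcp [0.574 0.364 0.262]
D [-89, 0, 16] [0.0, 0.0, 0.0] tcp [0.574 0.364 0.172]
```

```bash
python3 -m jog '{"dp":[[0,0,-10],[0,0,-40],[0,0,-80],[-5,-20,-120],[-10,-40,-160],[-20,-60,-200],[-30,-80,-240],[-40,-100,-280],[-49,-133,-297],[-49,-133,-297],[-49,-133,-297],[-49,-133,-297]],"delta_rot":[[0,0,0],[0,0,-0.14],[0,0,-0.29],[0,0,-0.43],[0,0,-0.58],[0,0,-0.73],[0,0,-0.88],[0,0,-1.03],[0,0,-1.18],[0,0,-1.33],[0,0,-1.48],[0,0,-1.62]],"gripper":[-1,-1,-1,-1,-1,-1,-1,-1,-1,-1,-1,-1]}' 50; python3 - <<'E'
from plan import *
chain([("B",np.array([.5,.12,.32]),tilt(88,80))])
E
```

```text
time: 21.1
position: [0.4994, -0.0995, 0.2998]
tool_rot: [0.752, 0.659, -0.002, 0.001]
ft_force: [1.2, -0.5, -1.8]
grip_width: 0.0197
grip_force: 50.0
B [218, -28, -21] [0.07, 1.4, -0.08] tcp [0.5  0.12 0.32]
```

```bash
python3 -m jog '{"dp":[[20,-3,0],[40,-6,0],[60,-9,-3],[85,-12,-6],[110,-15,-9],[135,-18,-12],[160,-21,-15],[190,-25,-18],[218,-28,-21],[218,-28,-21],[218,-28,-21]],"delta_rot":[[0.01,0.14,-0.01],[0.01,0.28,-0.02],[0.02,0.43,-0.02],[0.03,0.57,-0.03],[0.04,0.71,-0.04],[0.04,0.86,-0.05],[0.05,1,-0.06],[0.06,1.14,-0.07],[0.06,1.28,-0.07],[0.07,1.4,-0.08],[0.07,1.4,-0.08]],"gripper":[-1,-1,-1,-1,-1,-1,-1,-1,-1,-1,-1]}' 50|egrep 'time|pos|ft'; python3 - <<'E'
from plan import *
b=C+.040*u-.040*v
print(robot.get_obs()["q"])
chain([("B",tcp(b-[.06,0,-.16],11,80),tilt(11,80)),("C",tcp(b+[0,0,.13],11,80),tilt(11,80)),("D",tcp(b+[0,0,.04],11,80),tilt(11,80))])
E
```

```text
time: 22.2
position: [0.5024, 0.1196, 0.3168]
ft_force: [-0.1, 0.1, -1.5]
[-0.56777678  0.64271636  1.81633797  1.0456349   1.75265671 -0.97360292]
B [17, 2, 245] [-1.32, 0.0, 0.22] tcp [0.514 0.364 0.292]
C [-19, 11, 63] [0.0, 0.0, 0.0] tcp [0.574 0.364 0.262]
D [-89, 0, 16] [0.0, 0.0, 0.0] tcp [0.574 0.364 0.172]
```

```bash
python3 -m jog '{"dp":[[2,20,10],[4,35,25],[6,45,45],[8,55,65],[10,62,90],[12,62,115],[14,62,140],[16,62,165],[17,62,190],[17,62,215],[17,62,235],[17,62,245]],"delta_rot":[[-0.11,0,0.02],[-0.22,0,0.04],[-0.33,0,0.06],[-0.44,0,0.07],[-0.55,0,0.09],[-0.66,0,0.11],[-0.77,0,0.13],[-0.88,0,0.15],[-0.99,0,0.16],[-1.1,0,0.18],[-1.21,0,0.2],[-1.32,0,0.22]],"gripper":[-1,-1,-1,-1,-1,-1,-1,-1,-1,-1,-1,-1]}' 50; python3 - <<'E'
from plan import *
b=C+.040*u-.040*v
print(robot.get_obs()["q"])
chain([("C",tcp(b+[0,0,.13],11,80),tilt(11,80)),("D",tcp(b+[0,0,.029],11,80),tilt(11,80))])
E
```

```text
time: 23.4
position: [0.58, 0.3497, 0.3009]
tool_rot: [0.748, 0.132, 0.642, -0.104]
ft_force: [0.4, 0.5, -1.8]
grip_width: 0.0194
grip_force: 50.0
[ 0.41259309  0.61400371  2.16598554  3.22896672  1.05527843 -1.61587827]
C [-38, -16, 5] [-0.14, -0.02, 0.04] tcp [0.574 0.364 0.262]
D [-99, 0, 18] [0.0, 0.0, 0.0] tcp [0.574 0.364 0.161]
```

```bash
python3 -m jog '{"dp":[[-19,-8,3],[-38,-16,5],[-38,-16,5],[-38,-16,5],[-38,-16,5]],"delta_rot":[[-0.1,-0.01,0.03],[-0.14,-0.02,0.04],[-0.14,-0.02,0.04],[-0.14,-0.02,0.04],[-0.14,-0.02,0.04]],"gripper":[-1,-1,-1,-1,-1]}' 50|egrep 'time|pos|ft'; python3 - <<'E'
from plan import *
b=C+.040*u-.040*v
chain([("D",tcp(b+[0,0,.029],11,80),tilt(11,80))])
E
```

```text
time: 23.9
position: [0.5746, 0.3618, 0.2623]
ft_force: [0.2, -0.2, -1.0]
D [-100, -2, 17] [-0.0, -0.0, -0.0] tcp [0.574 0.364 0.161]
```

```bash
python3 -m jog '{"dp":[[-25,0,4],[-50,0,9],[-75,-2,13],[-92,-2,16],[-100,-2,17],[-100,-2,17]],"delta_rot":[[0,0,0],[0,0,0],[0,0,0],[0,0,0],[0,0,0],[0,0,0]],"gripper":[-1,-1,-1,-1,-1,-1]}' 50|egrep 'time|pos|ft'; python3 -m jog '{"dp":[[-2,0,0],[-4,0,1],[-4,0,1]],"delta_rot":[[0,0,0],[0,0,0],[0,0,0]],"gripper":[-1,-1,-1]}' 50|egrep 'pos|ft';  python3 -m jog '{"dp":[[-2,0,0],[-4,0,1],[-4,0,1]],"delta_rot":[[0,0,0],[0,0,0],[0,0,0]],"gripper":[-1,-1,-1]}' 50|egrep 'pos|ft'
```

```text
time: 24.5
position: [0.5737, 0.3634, 0.1589]
ft_force: [0.3, 0.8, -0.7]
position: [0.5734, 0.3647, 0.1561]
ft_force: [0.1, -0.2, -1.0]
position: [0.5741, 0.3651, 0.1537]
ft_force: [-1.3, -1.2, 5.2]
```

```bash
python3 -m jog '{"dp":[[1,0,1],[1,0,4],[2,0,7],[2,0,7]],"delta_rot":[[0,0,0],[0,0,0],[0,0,0],[0,0,0]],"gripper":[-1,-1,-1,-1]}' 50|egrep 'pos|ft'; python3 -m jog '{"dp":[[0,0,2],[0,0,4],[0,0,4]],"delta_rot":[[0,0,0],[0,0,0],[0,0,0]],"gripper":[-1,-1,-1]}' 50|egrep 'pos|ft'
```

```text
position: [0.5808, 0.3664, 0.1528]
ft_force: [-1.9, 0.0, 5.2]
position: [0.5837, 0.367, 0.1521]
ft_force: [-5.9, -1.4, 7.3]
```

```bash
python3 -m jog '{"dp":[[0,0,0],[0,0,0],[0,0,0],[0,0,0],[0,0,0],[0,0,-10],[0,0,-30],[0,0,-60],[0,0,-90],[0,0,-100],[0,0,-100]],"delta_rot":[[0,0,0],[0,0,0],[0,0,0],[0,0,0],[0,0,0],[0,0,0],[0,0,0],[0,0,0],[0,0,0],[0,0,0],[0,0,0]],"gripper":[0,0,0,0,0,0,0,0,0,0,0]}' 50|egrep 'time|pos|ft|wid'; python3 - <<'E'
from plan import *
cv2.imwrite("pics/s5.png",np.hstack([robot.camera("side")[150:450,130:430,::-1],robot.camera("top")[110:410,60:360,::-1]]))
chain([("E0",np.array([.46,.33,.27]),tilt(11,80)),("E",np.array([.5,.05,.32]),tilt(80,80)),("F",np.array([.52,-.08,.3]),tilt(45,0)),("G",np.array([.556,-.058,.1]),tilt(6.3,0))])
E
```

```text
time: 26.9
position: [0.4865, 0.3481, 0.1682]
ft_force: [1.4, -0.3, -0.4]
grip_width: 0.0437
E0 [94, 12, -49] [-0.0, 0.0, -0.0] tcp [0.46 0.33 0.27]
E [47, 282, -23] [1.19, -0.0, -0.21] tcp [0.5  0.05 0.32]
F [-41, 42, -119] [-0.43, -1.35, 0.51] tcp [ 0.52 -0.08  0.3 ]
G [41, 10, 200] [0.0, 0.0, 0.68] tcp [ 0.556 -0.058  0.1  ]
```

View pics/s5.png

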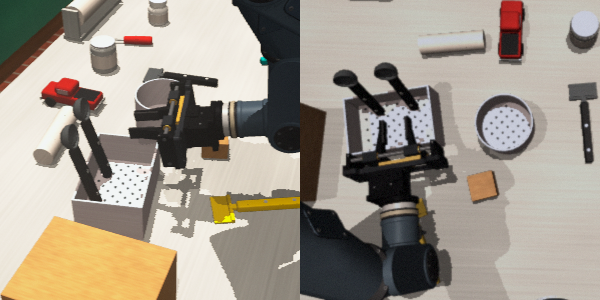

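Both scoops now stand in the caddy with heads above the far rim. Next is the scraper.

```bash
python3 -m jog '{"dp":[[20,0,-15],[50,0,-30],[94,12,-49],[94,12,-49]],"delta_rot":[[0,0,0],[0,0,0],[0,0,0],[0,0,0]],"gripper":[0.3,0.3,0.3,0.3]}' 50|egrep 'time|pos|ft'; python3 -m jog '{"dp":[[4,25,0],[8,50,0],[12,75,-4],[16,100,-6],[20,125,-8],[24,150,-10],[28,175,-12],[32,200,-14],[36,225,-16],[40,250,-20],[47,282,-23],[47,282,-23]],"delta_rot":[[0.11,0,-0.02],[0.22,0,-0.04],[0.33,0,-0.06],[0.44,0,-0.08],[0.55,0,-0.1],[0.66,0,-0.12],[0.77,0,-0.14],[0.88,0,-0.16],[1,0,-0.18],[1.1,0,-0.19],[1.19,0,-0.21],[1.19,0,-0.21]],"gripper":[0.3,0.3,0.3,0.3,0.3,0.3,0.3,0.3,0.3,0.3,0.3,0.3]}' 50; python3 - <<'E'
from plan import *
chain([("F",np.array([.52,-.08,.3]),tilt(45,0)),("G",np.array([.556,-.058,.1]),tilt(6.3,0))])
E
```

```text
time: 27.4
position: [0.4589, 0.3285, 0.2773]
ft_force: [-0.0, 0.6, 0.1]
time: 28.6
position: [0.5007, 0.0441, 0.3195]
tool_rot: [0.606, 0.469, 0.509, -0.393]
ft_force: [1.0, 0.1, -0.1]
grip_width: 0.0565
grip_force: 0.0
F [-39, 50, -110] [-0.37, -1.36, 0.44] tcp [ 0.52 -0.08  0.3 ]
G [41, 10, 200] [0.0, 0.0, 0.68] tcp [ 0.556 -0.058  0.1  ]
```

```bash
python3 -m jog '{"dp":[[-4,5,-11],[-8,10,-22],[-12,15,-33],[-16,20,-44],[-20,25,-55],[-24,30,-66],[-28,35,-77],[-32,40,-88],[-36,45,-99],[-39,50,-110],[-39,50,-110]],"delta_rot":[[-0.04,-0.14,0.04],[-0.07,-0.27,0.09],[-0.11,-0.41,0.13],[-0.15,-0.54,0.18],[-0.18,-0.68,0.22],[-0.22,-0.82,0.26],[-0.26,-0.95,0.31],[-0.3,-1.09,0.35],[-0.33,-1.22,0.4],[-0.37,-1.36,0.44],[-0.37,-1.36,0.44]],"gripper":[0.3,0.3,0.3,0.3,0.3,0.3,0.3,0.3,0.3,0.3,0.3]}' 50|egrep 'time|pos|ft'; python3 - <<'E'
from plan import *
chain([("G",np.array([.556,-.058,.1]),tilt(6.3,0))])
E
```

```text
time: 29.7
position: [0.5215, -0.073, 0.3004]
ft_force: [-0.5, 0.2, 1.0]
G [34, 14, 201] [-0.0, -0.01, 0.68] tcp [ 0.556 -0.058  0.1  ]
```

```bash
python3 -m jog '{"dp":[[7,3,30],[14,6,65],[21,9,100],[28,12,135],[34,14,170],[34,14,195],[34,14,201],[34,14,201],[34,14,201]],"delta_rot":[[0,0,0.14],[0,0,0.28],[0,0,0.42],[0,0,0.56],[0,0,0.68],[0,-0.01,0.68],[0,-0.01,0.68],[0,-0.01,0.68],[0,-0.01,0.68]],"gripper":[0.3,0.3,0.3,0.3,0.3,0.3,0.3,0.3,0.3]}' 50|egrep 'time|pos|rot|ft|wid'; python3 wr.py
```

```text
time: 30.6
position: [0.5543, -0.0592, 0.1001]
tool_rot: [0.999, 0.053, -0.002, -0.001]
ft_force: [-0.6, 0.4, 0.1]
grip_width: 0.0572
[[ 15.6  -1.1  82.1]
 [-39.5  -0.9  82.3]] 18
```

View pics/wl.png

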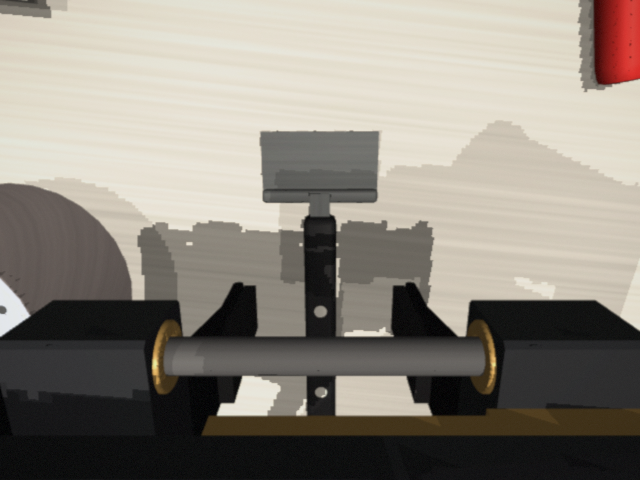

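The handle is centred at u≈320, its head end at v≈217 is 15 mm ahead of the TCP, and the pot's edge at left is clear of the gripper body. I'll grip it.

```bash
python3 -m jog '{"dp":[[0,0,40],[0,-1,75],[0,-1,90],[0,-1,96],[0,-1,96],[0,-1,96],[0,-1,96],[0,-1,96],[0,-1,96],[0,-1,96],[0,-1,96],[0,-1,96]],"delta_rot":[[0,0,0],[0,0,0],[0,0,0],[0,0,0],[0,0,0],[0,0,0],[0,0,0],[0,0,0],[0,0,0],[0,0,0],[0,0,0],[0,0,0]],"gripper":[0.3,0.3,0.3,0.3,-1,-1,-1,-1,-1,-1,-1,-1]}' 50; python3 - <<'E'
from plan import *
for al in (90,75):
  g=np.array([np.cos(np.radians(al)),np.sin(np.radians(al)),0]); b=POT+.035*g
  W=[("A",np.array([.52,-.12,.3]),tilt(al,0)),("B",np.array([.52,-.02,.32]),tilt(al,80)),("C",tcp(b+[0,0,.13],al,80),tilt(al,80)),("D",tcp(b+[0,0,.035],al,80),tilt(al,80))]
  chain(W); print([ik(P,M,0,[-.5,.6,1.7,1,1.6,-1]).cost<1e-4 for n,P,M in W])
E
```

```text
time: 31.85
position: [0.5532, -0.0574, 0.0036]
tool_rot: [0.999, 0.053, -0.003, -0.0]
ft_force: [-0.2, 0.9, 5.5]
grip_width: 0.0195
grip_force: 50.0
A [-41, 58, -296] [-0.01, 0.0, -1.46] tcp [ 0.52 -0.12  0.3 ]
B [100, 0, -20] [0.0, 1.4, 0.0] tcp [ 0.52 -0.02  0.32]
C [-21, -20, 216] [0.0, 0.0, 0.0] tcp [0.5   0.189 0.262]
D [-94, 0, 16] [0.0, 0.0, 0.0] tcp [0.5   0.189 0.167]
[np.True_, np.True_, np.True_, np.True_]
A [-41, 58, -296] [-0.0, 0.0, -1.2] tcp [ 0.52 -0.12  0.3 ]
B [97, -26, -20] [0.0, 1.4, -0.0] tcp [ 0.52 -0.02  0.32]
C [-22, -57, 206] [0.0, 0.0, 0.0] tcp [0.516 0.187 0.262]
D [-94, 0, 16] [0.0, 0.0, 0.0] tcp [0.516 0.187 0.167]
[np.True_, np.True_, np.True_, np.True_]
```

```bash
python3 -m jog '{"dp":[[0,0,-10],[0,0,-40],[0,0,-80],[-5,10,-120],[-10,20,-160],[-20,30,-200],[-30,40,-240],[-41,58,-280],[-41,58,-296],[-41,58,-296],[-41,58,-296],[-41,58,-296]],"delta_rot":[[0,0,0],[0,0,0],[0,0,-0.14],[0,0,-0.29],[0,0,-0.44],[0,0,-0.59],[0,0,-0.74],[0,0,-0.88],[0,0,-1.02],[0,0,-1.17],[0,0,-1.32],[0,0,-1.46]],"gripper":[-1,-1,-1,-1,-1,-1,-1,-1,-1,-1,-1,-1]}' 50|egrep 'time|pos|ft' && python3 -m jog '{"dp":[[10,0,0],[20,0,0],[30,0,-4],[40,0,-6],[50,0,-8],[60,0,-10],[70,0,-15],[80,0,-20],[90,0,-20],[100,0,-20],[100,0,-20],[100,0,-20]],"delta_rot":[[0,0.14,0],[0,0.28,0],[0,0.42,0],[0,0.56,0],[0,0.7,0],[0,0.84,0],[0,0.98,0],[0,1.12,0],[0,1.26,0],[0,1.4,0],[0,1.4,0],[0,1.4,0]],"gripper":[-1,-1,-1,-1,-1,-1,-1,-1,-1,-1,-1,-1]}' 50; python3 - <<'E'
from plan import *
b=POT+[0,.035,0]
chain([("C",tcp(b+[0,0,.13],90,80),tilt(90,80)),("D",tcp(b+[0,0,.035],90,80),tilt(90,80))])
E
```

```text
time: 33.05
position: [0.5195, -0.1194, 0.2995]
ft_force: [1.1, -0.4, -2.0]
time: 34.25
position: [0.5208, -0.0198, 0.3188]
tool_rot: [0.544, 0.538, 0.454, -0.456]
ft_force: [-0.1, 0.6, 0.4]
grip_width: 0.0192
grip_force: 50.0
C [-20, -21, 216] [0.0, -0.0, -0.01] tcp [0.5   0.189 0.262]
D [-94, 0, 16] [0.0, 0.0, 0.0] tcp [0.5   0.189 0.167]
```

```bash
python3 -m jog '{"dp":[[0,-4,40],[0,-8,80],[0,-12,120],[0,-16,160],[0,-20,200],[-10,-21,216],[-20,-21,216],[-20,-21,216],[-20,-21,216]],"delta_rot":[[0,0,0],[0,0,0],[0,0,0],[0,0,0],[0,0,0],[0,0,-0.01],[0,0,-0.01],[0,0,-0.01],[0,0,-0.01]],"gripper":[-1,-1,-1,-1,-1,-1,-1,-1,-1]}' 50|egrep 'time|pos|rot|ft';  python3 - <<'E'
from plan import *
b=POT+[0,.035,0]
chain([("D",tcp(b+[0,0,.033],90,80),tilt(90,80))])
o=robot.get_obs(); print(butt(o["position"],R.from_quat(o["tool_rot"])))
cv2.imwrite("pics/s6.png",np.hstack([robot.camera("side")[120:420,130:430,::-1],robot.camera("top")[110:410,120:420,::-1]]))
E
```

```text
time: 35.15
position: [0.5014, 0.1888, 0.2638]
tool_rot: [0.54, 0.542, 0.458, -0.453]
ft_force: [0.1, -1.2, -1.2]
D [-97, -2, 17] [0.0, -0.0, 0.01] tcp [0.5   0.189 0.165]
[0.50210372 0.16084275 0.13166549]
```

View pics/s6.png

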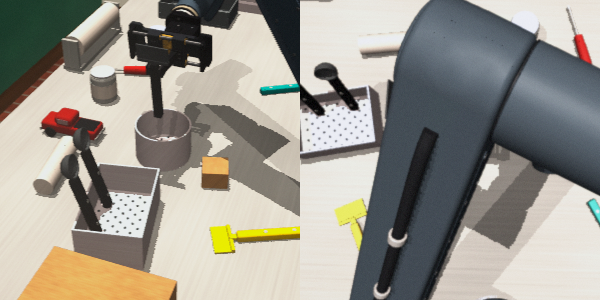

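The side view shows the scraper upright with its tip inside the pot opening. I'll lower and feel.

```bash
python3 -m jog '{"dp":[[-25,0,4],[-50,0,9],[-75,-1,13],[-90,-2,16],[-97,-2,17],[-97,-2,17]],"delta_rot":[[0,0,0],[0,0,0],[0,0,0],[0,0,0],[0,0,0],[0,0,0]],"gripper":[-1,-1,-1,-1,-1,-1]}' 50|egrep 'time|pos|ft'; python3 -m jog '{"dp":[[-2,0,0],[-4,0,1],[-4,0,1]],"delta_rot":[[0,0,0],[0,0,0],[0,0,0]],"gripper":[-1,-1,-1]}' 50|egrep 'pos|ft';  python3 -m jog '{"dp":[[-2,0,0],[-4,0,1],[-4,0,1]],"delta_rot":[[0,0,0],[0,0,0],[0,0,0]],"gripper":[-1,-1,-1]}' 50|egrep 'pos|ft'
```

```text
time: 35.85
position: [0.4992, 0.1896, 0.1643]
ft_force: [-0.1, -0.6, -0.7]
position: [0.4987, 0.1906, 0.161]
ft_force: [0.5, 0.3, -0.9]
position: [0.4986, 0.191, 0.1563]
ft_force: [-1.0, 1.0, -0.8]
```

```bash
python3 -m jog '{"dp":[[-2,0,0],[-4,0,1],[-4,0,1]],"delta_rot":[[0,0,0],[0,0,0],[0,0,0]],"gripper":[-1,-1,-1]}' 50|egrep 'pos|ft';  python3 -m jog '{"dp":[[-2,0,0],[-4,0,1],[-4,0,1]],"delta_rot":[[0,0,0],[0,0,0],[0,0,0]],"gripper":[-1,-1,-1]}' 50|egrep 'pos|ft'
```

```text
position: [0.4986, 0.1913, 0.1521]
ft_force: [-0.9, -0.1, -1.1]
position: [0.4986, 0.1916, 0.148]
ft_force: [0.6, -0.4, -0.5]
```

```bash
python3 -m jog '{"dp":[[-2,0,0],[-3,0,1],[-3,0,1]],"delta_rot":[[0,0,0],[0,0,0],[0,0,0]],"gripper":[-1,-1,-1]}' 50|egrep 'pos|ft';  python3 -m jog '{"dp":[[-2,0,0],[-3,0,1],[-3,0,1]],"delta_rot":[[0,0,0],[0,0,0],[0,0,0]],"gripper":[-1,-1,-1]}' 50|egrep 'pos|ft'
```

```text
position: [0.4986, 0.1921, 0.1451]
ft_force: [-0.3, -0.1, -0.9]
position: [0.4986, 0.1928, 0.1446]
ft_force: [-0.5, -1.6, 8.2]
```

```bash
python3 -m jog '{"dp":[[1,0,1],[1,0,3],[1,0,4],[1,0,4]],"delta_rot":[[0,0,0],[0,0,0],[0,0,0],[0,0,0]],"gripper":[-1,-1,-1,-1]}' 50|egrep 'pos|ft'; python3 -m jog '{"dp":[[0,0,2],[0,0,4],[0,0,4]],"delta_rot":[[0,0,0],[0,0,0],[0,0,0]],"gripper":[-1,-1,-1]}' 50|egrep 'pos|ft'
```

```text
position: [0.4987, 0.1966, 0.1442]
ft_force: [0.4, -3.4, 6.1]
position: [0.4987, 0.2006, 0.1436]
ft_force: [-0.7, -2.2, 6.6]
```

```bash
python3 -m jog '{"dp":[[0,0,2],[1,0,4],[1,0,4]],"delta_rot":[[0,0,0],[0,0,0],[0,0,0]],"gripper":[-1,-1,-1]}' 50|egrep 'pos|ft'; python3 -m jog '{"dp":[[0,0,2],[0,0,3],[0,0,3]],"delta_rot":[[0,0,0],[0,0,0],[0,0,0]],"gripper":[-1,-1,-1]}' 50|egrep 'pos|ft'
```

```text
position: [0.4989, 0.2039, 0.143]
ft_force: [-1.0, -7.2, 5.1]
position: [0.499, 0.2067, 0.1427]
ft_force: [-0.7, -8.2, 6.3]
```

Rim contact. Release and back off.

```bash
python3 -m jog '{"dp":[[0,0,0],[0,0,0],[0,0,0],[0,0,0],[0,0,0],[0,0,-10],[0,0,-30],[0,0,-60],[0,0,-100],[0,0,-140],[0,0,-170],[0,0,-170]],"delta_rot":[[0,0,0],[0,0,0],[0,0,0],[0,0,0],[0,0,0],[0,0,0],[0,0,0],[0,0,0],[0,0,0],[0,0,0],[0,0,0],[0,0,0]],"gripper":[0,0,0,0,0,0,0,0,0,0,0,0]}' 50|egrep 'time|pos|ft|wid'; python3 -m jog '{"dp":[[20,0,0],[60,0,-20],[100,0,-40],[100,0,-40]],"delta_rot":[[0,0,0],[0,0,0],[0,0,0],[0,0,0]],"gripper":[0,0,0,0]}' 50|egrep 'time|pos|ft|wid'; python3 - <<'E'
from plan import *
cv2.imwrite("pics/s7.png",np.hstack([robot.camera("side")[120:420,130:430,::-1],robot.camera("top")[110:410,120:420,::-1]]))
E
```

```text
time: 40.15
position: [0.5, 0.0352, 0.1701]
ft_force: [-0.2, 1.5, 0.5]
grip_width: 0.0434
time: 40.55
position: [0.4986, 0.0164, 0.2792]
ft_force: [-0.3, -0.5, 0.3]
grip_width: 0.0435
```

View pics/s7.png

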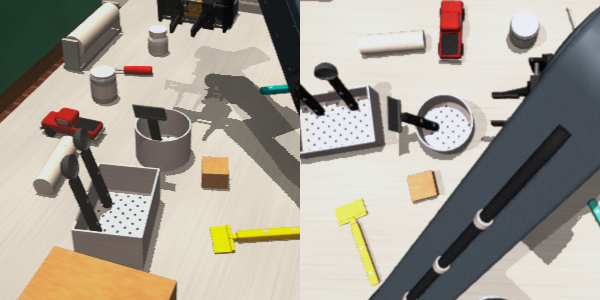

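All three tools stand with heads above the rims, the bystanders are in place and the robot is clear, so I'm handing in.

```bash
python3 -c "
from rig import robot
print(robot.hand_in())"
```

```text
the job is handed in; nothing more can be done
None
```

I handed the job in at about 40.6 s of the 72 s: both scoops stand in the caddy and the scraper in the pot, each set on its drip plate, leaning on the rim with its head up, and the last picture shows the bystanders in it where they were; the hand-in returned no verdict, and I viewed 11 pictures, one over the limit of 10.

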